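# Key the sprung lock open and hold the bolt back

### The arm

A 6-joint arm with a two-finger parallel gripper is mounted at the origin on a cart in front of the work surface, level with it; the furniture and walls round the work are solid. World frame = base frame: x ahead of the robot, y to its left, z up, the work surface at z = 0. Lengths are in mm, angles in rad, forces in N, time in s.
With the tool pointing down it reaches from about 325 to 1000 mm from the base axis. Payload 5.1 kg.
Tool frame: the origin (TCP) lies midway between the tips of the shut fingers; the grasp point (between the pads) lies 19 mm behind it; z points along the fingers, y is the direction in which the jaws open and shut (so a half turn about z gives the same grasp; the last joint's range is limited). The gripper opens to 85 mm and grips with 20 to 120 N. Pads are 22 mm wide; open, the fingers measure 114 mm over their backs; the gripper's body (76 mm by 85 mm) begins 54 mm behind the grasp point. The pads swing forward as they close: fully open they stand 13 mm farther back than shut.
Start: joints at [1.072, 0.124, 1.65, -0, 1.367, -0.083], TCP at [262.568, 594.595, 231.322] pointing down, gripper open.
Joint ranges: [-2.61, 2.61], [-1.02, 2.33], [0.03, 2.71], [-1.35, 4.49], [0.32, 2.68], [-2.91, 2.91]. Speed limits (rad/s): [2.57, 2.57, 3.14, 3.14, 3.14, 3.14].

### API

Orientations are given as a unit quaternion [w, x, y, z].
In Python, from plant import get_state, read_camera, get_calibration, ticket gives the robot as it stands. The module is installed in compiled form; this text tells all that it offers.
- The arm moves only by the tool send_rows, never from a script. Its argument "steps" is a list of rows, each an object with "claw": the closure, from -1 (fully open) to 1 (shut), so that 0 is half open; "dp": the shift along the tool's x, y, z in m, a list of three; "angular": the turn, a rotation vector about the tool's x, y, z in degrees, a list of three. In form: [{"claw": claw, "dp": [tx, ty, tz], "angular": [ax, ay, az]}, ...]. A call has 1 to 5 rows; each row shifts and turns the pose as measured when the row begins, along the tool's axes as they then stand; what a row does not reach is not made up. A row lasts 1/8 s, in which the tool goes at most 62.5 mm and 10.7 degrees, less where a joint would pass 70% of its speed; a pose out of reach is approached as far as the arm can. A call is refused whole if a number of a shift passes 0.0625 or a number of a turn 10.7, either way. A call with a gripper value outside its range is refused whole. The fingers move at their own pace and stop on an object; "squeeze" is the grip in N (left out, the last holds). Time passes only in rows, so rows that do not move let the fingers close. It gives the time, the measured TCP pose, the force and the opening at its end, in the units of the state.
- get_state(): the state, without advancing time (a new reading comes with each control period).
- read_camera(name): name is "scene" or "side" or "wrist"; returns the picture (384x512x3 uint8, red, green, blue); there is no depth.
- get_calibration(name): a dict with "mtx" (3x3 intrinsics, pixels), "origin" and "rotation" of the camera in the world. Camera axes: x right, y down, z forward; pixel columns grow to the right and rows downward; lengths in mm; the calibration is good to about 2 mm. The wrist camera is an equidistant fisheye: a pixel r from the principal point sees the ray r / f radians off the axis. A picture is of the moment at which its call begins: read the wrist's pose just before it. get_calibration takes no time and is no camera call; for the wrist camera it gives the pose at the moment of the call.
- ticket.hand_in(): hands the job in, once; it reports no verdict.
The state is a dict: "clock": time; "joint_positions": joint angles; "joint_vel": joint speeds; "joint_torque": joint torques, N m; "ee_pos": TCP position; "tool_rot": TCP orientation; "force": force on the tool from outside, world axes, zero at the start; "torque": the same for the moment, N m; "gripper_width": finger opening in mm.
Only numpy, scipy, OpenCV 4.12 (cv2) and the standard library are available. Lean on these libraries where they do the work, as an engineer would, in place of code of your own. Each camera call takes 0.05 s, during which the arm holds its last target. There are 200 camera calls.

### The job

The lock box on the bench has a sprung lock that keeps its bolt back only while the key is held turned. Turn the bar knob on the box clockwise until it clicks over and its cover has swung off the keyhole, take the key with the straight bar-shaped bow from the wooden rack (leave the round-bowed one and everything else where it is), and ease it into the keyhole, wiggling or pressing it past the sticky pins, until its collar sits on the face. Then turn the key a full quarter turn clockwise to its stop and finish still gripping it there, so that the bolt is held withdrawn: do not let go.

Things in the scene. Friction and masses are not known exactly. Their poses are not given: they have to be found in the camera images.
- lock_box: Grey steel lock box fixed to the bench, base 114 x 170 mm, 72 mm high (steel top face at z = 72 mm). Origin under its centre, z up. In its own x, y: keyhole at (-15, +30) mm, axis of the cover knob at (-15, -30) mm. A round steel bolt sticks out of its +y side at a height of 40 mm through a small staple. Its +y axis is within 0.3 rad of world +y.
- keyhole (a point): Centre of the keyhole on the top face (axes as the box's): a slot 25 mm along the box's y, 10 mm along its x, through a 6 mm face plate, with the plug's slot of 24 x 9 mm below. Hidden by the cover at first. The key turns only when its bit is wholly below the plate, in the last 2.5 mm before the collar sits on the face.
- pin_tops (a point): Point in the plug 11 mm below the face where the first sticky pin is met. The pins are met when the collar is still about 12 mm and 6 mm above the face: the first needs about 4 N of push, both together about 8 N; more if pushed fast. They only rub and do not push the key back.
- cover (a joint): Turn of the keyhole cover and its knob, one part: 0 covers the keyhole, grows clockwise seen from above to a stop at 1.05 rad (60 degrees), where the keyhole is free. An over-centre spring resists (about 0.2 N m at first) until 0.52 rad, then snaps it on to the stop; let go before that it snaps back.
- knob_grip (a point): Grip point in the middle of the black bar knob on the cover's axis, 25 mm above the top face; turns with the knob. The bar is 42 mm long along its y (towards the cover disc, 60 mm away), 12 mm thick along its x, from 9 to 35 mm above the face. Cover plate: top 5 mm over the face, disc 34 mm across.
- plug (a joint): Turn of the lock plug: 0 at rest (slot along the box's y), grows clockwise seen from above to a stop at 1.57 rad. A spring returns it (0.03 N m at the start, 0.13 N m at the stop). The key has about 0.1 rad of play in it, so the key must turn about 0.1 to 0.15 rad more. A quarter turn draws the bolt in by 18 mm.
- bar_key: Key to use: steel, about 90 g, upright in the rack, bow up. Origin on its axis under its round collar (28 mm across, 4 mm thick), z up. Bow: flat straight bar, 44 mm along y, 10 mm thick along x, 12 to 42 mm above the origin. Below: 8 mm round shaft to -8.5 mm, then the flat bit, 22 mm along y, 7 mm along x, down to -23 mm. Half a turn makes no difference to the fit.
- round_key: The other key, to be left alone: same size and material, but with a round disc bow 38 mm across, 10 mm thick. Its shaft is too short for this lock. The two keys may stand in either place of the rack.
- key_rack: Wooden rack fixed on the bench, 56 x 170 mm, 36 mm high, origin under its centre; the keys stand in two slots 45 mm either side of its centre along its y, collars resting on its top, bits 24 mm down in the slots. Key bows lie along the rack's y.
- spanner_14: Loose 162 mm steel spanner lying on the bench; leave alone.
- die_ring: Loose steel ring, 56 mm across, 24 mm high; leave alone.
- nut_m16: Loose steel hex nut, 24 mm; leave alone.
- brush: Loose flat brush with wooden handle, 200 mm; leave alone.
Not all that is in view belongs to the job. Leave any pink look-alike of the bar_key alone.

How it is judged:
By the outcome, as a careful person would: the job done as asked, in the order asked, and still so for the second after the job is handed in, while the arm keeps its last pose, push and grip.
It also fails if it takes over 67 s, if anything falls off the work surface, if the arm or the gripper's body presses on something with over 40 N, if the wrist force passes 120 N, or if a joint passes its speed limit or range.

## Working session

There is one attempt and no reset: what is moved stays moved. The work goes in short steps, Python scripts to look and compute and a tool call to move; the robot and the scene stay as the last step left them, time stands still between calls to the robot, and variables do not carry over. Pictures are saved under pics/ and viewed, about 8 in all and at most 12, crops included, and the job is handed in when it is done.

Besides the shell and the picture viewer there is one more tool, called after "Call:" as name(argument=value, ...) on one line, values as JSON. send_rows: Moves the arm, as the interface text tells. Its arguments: {"type":"object","properties":{"steps":{"type":"array","items":{"type":"object","properties":{"claw":{"type":"number"},"dp":{"type":"array","items":{"type":"number"}},"angular":{"type":"array","items":{"type":"number"}}}}},"squeeze":{"type":"number"}},"required":["steps"]}

```bash
mkdir -p pics
python3 - <<'E'
from plant import *
import cv2
s=get_state();print(s)
for n in("scene","side","wrist"):
    c=get_calibration(n);print(n,c)
    im=read_camera(n);cv2.imwrite(f"pics/{n}0.png",im[:,:,::-1])
a=[cv2.imread(f"pics/{n}0.png") for n in("scene","side")]
E
```

```text
{'clock': 0.0, 'joint_positions': array([ 1.07242706e+00,  1.24477597e-01,  1.65168515e+00, -6.58014260e-06,
        1.36751781e+00, -8.25869655e-02]), 'joint_vel': array([ 0.00168768, -0.00292871,  0.000651  , -0.00024974,  0.00093278,
        0.00157723]), 'joint_torque': array([ 8.39253062e-04, -4.23642075e+01, -3.65440142e+01, -1.08688912e-04,
        7.25193968e-03,  1.02779489e-05]), 'ee_pos': array([262.26128662, 594.06395747, 230.06424483]), 'tool_rot': array([-2.95912083e-04,  2.06396154e-01,  9.78467954e-01, -1.00114081e-03]), 'force': array([-0.10999675,  0.23134259,  0.74264322]), 'torque': array([ 0.02632617,  0.06681625, -0.00553907]), 'gripper_width': 85.36230605931499}
scene {'mtx': array([[476.90631416,   0.        , 246.77909549],
       [  0.        , 476.90631416, 187.80552837],
       [  0.        ,   0.        ,   1.        ]]), 'origin': array([-244.30124234, -959.46421695,  564.46017265]), 'rotation': array([-0.51816575,  0.774772  , -0.30833099,  0.19016994])}
side {'mtx': array([[448.54285592,   0.        , 246.70374126],
       [  0.        , 448.54285592, 193.70037681],
       [  0.        ,   0.        ,   1.        ]]), 'origin': array([ 574.0685092 , -999.63616726,  867.49956995]), 'rotation': array([-0.41650233,  0.908241  ,  0.03986564, -0.00590141])}
wrist {'mtx': array([[297.31863964,   0.        , 256.3573282 ],
       [  0.        , 297.31863964, 196.91418189],
       [  0.        ,   0.        ,   1.        ]]), 'origin': array([183.55135036, 628.73954026, 372.91323128]), 'rotation': array([0.14004204, 0.82595294, 0.53861337, 0.08991996])}
```

View pics/scene0.png

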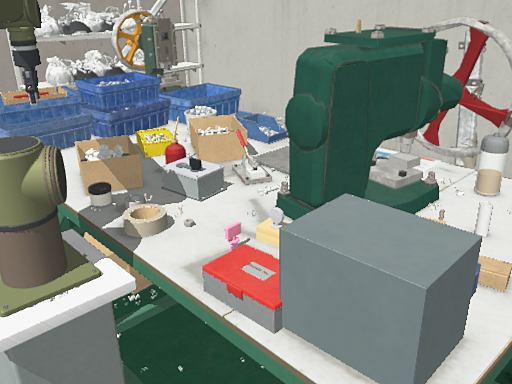

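View pics/side0.png

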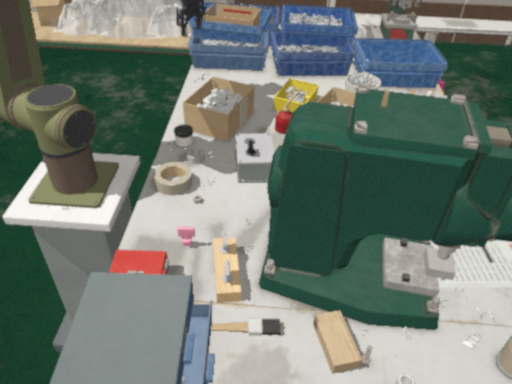

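The scene view shows the lock box near (192,178), and the side view shows it near (254,157) with the rack near (227,268). The pink decoy is at (187,234). A green press stands on the right.

```bash
cat > h.py <<'E'
import numpy as np,cv2
from plant import *
from scipy.spatial.transform import Rotation as R
def rot(q): return R.from_quat(np.r_[q[1:],q[0]])
def ray(c,u,v,fish=False):
    K=c['mtx'];x=np.array([(u-K[0,2])/K[0,0],(v-K[1,2])/K[1,1]])
    if fish:
        t=np.hypot(*x);d=np.r_[x/t*np.sin(t) if t>1e-9 else x,np.cos(t)]
    else: d=np.r_[x,1]
    return c['origin'],rot(c['rotation']).apply(d/np.linalg.norm(d))
def onz(c,u,v,z,fish=False):
    o,d=ray(c,u,v,fish);return (o+d*(z-o[2])/d[2]).round(1)
def proj(c,P,fish=False):
    p=rot(c['rotation']).inv().apply(np.asarray(P,float)-c['origin']);K=c['mtx']
    if fish:
        r=np.hypot(p[0],p[1]);t=np.arctan2(r,p[2]);x=p[:2]/r*t
    else: x=p[:2]/p[2]
    return (x*[K[0,0],K[1,1]]+K[:2,2]).round(1)
E
python3 - <<'E'
from h import *
a=cv2.imread("pics/side0.png");b=cv2.imread("pics/scene0.png")
z=lambda i,x,y,w,h,k:cv2.resize(i[y:y+h,x:x+w],None,fx=k,fy=k,interpolation=cv2.INTER_CUBIC)
o=np.vstack([np.hstack([z(a,225,125,80,60,5),z(b,150,150,80,60,5)]),np.hstack([z(a,190,215,100,75,4),z(b,220,190,100,75,4)])])
cv2.imwrite("pics/c1.png",o)
c=get_calibration("side")
print("box",onz(c,254,140,72),"rack",onz(c,225,243,36),onz(c,228,285,36), onz(c,187,240,0))
E
```

```text
box [523.4 182.6  72. ] rack [ 478.5 -231.7   36. ] [ 500.2 -361.    36. ] [ 373.6 -197.6   -0. ]
```

View pics/c1.png

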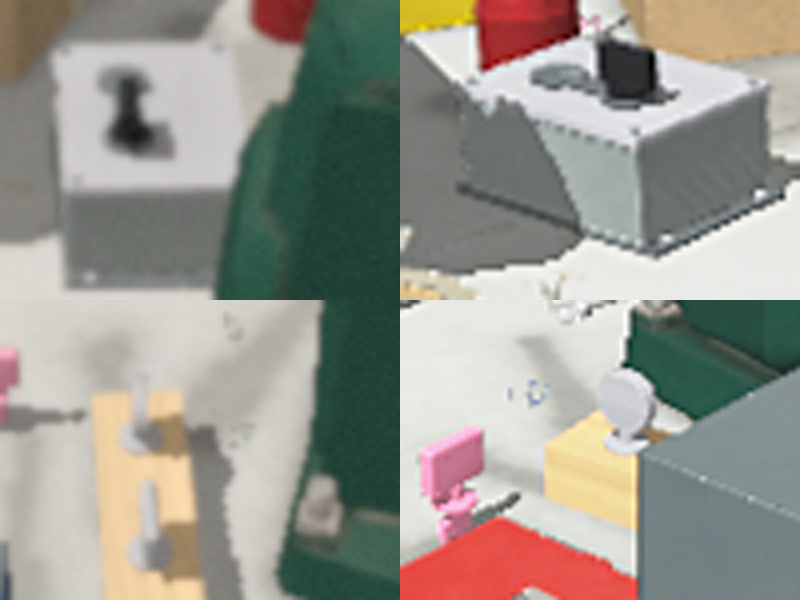

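View pics/wrist0.png

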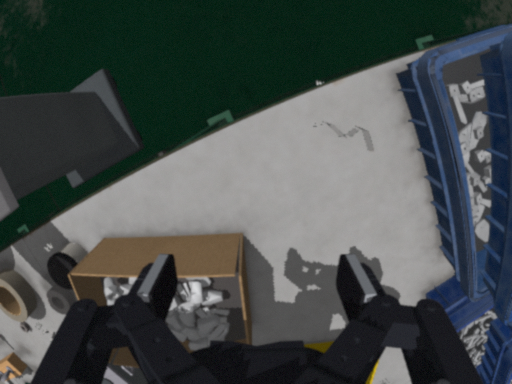

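The bar key is the near (-y) one, at side (227,277), and the round key stands at (225,247). The knob bar is dark at side (251,150) and its cover lies on the far side. The wrist view shows no targets yet.

Run:
```python
from h import *
c=get_calibration("side");s=get_calibration("scene")
for n,u,v,z in[("boxFL",236.6,134,72),("FR",272,133,72),("NL",238,163,72),("knobbase",251.5,153,77),("disc",249,141,77),("barcollar",228,278.5,38),("roundcollar",225,248,38),("rackFL",213,239,36),("rackFR",235.5,238,36),("rackNL",216,302,36),("NR",242,300,36),("pressbaseFL",265,283,0)]:print(n,onz(c,u,v,z))
def tri(a,b):
    o1,d1=ray(c,*a);o2,d2=ray(s,*b)
    t=np.linalg.lstsq(np.c_[d1,-d2],o2-o1,rcond=None)[0];return (o1+d1*t[0]).round(),(o2+d2*t[1]).round()
print("presshead left",tri((272,165),(288,110)),"press top FL corner",tri((300,107),(300,45)), "greybox far right corner",tri((192,277),(362,196)))
w=get_calibration("wrist")
st=get_state();Rt=rot(st['tool_rot']);print(Rt.inv().apply(w['origin']-st['ee_pos']),Rt.inv().apply(rot(w['rotation']).apply([0,0,1])))
```

```text
boxFL [465.6 210.5  72. ]
FR [578.6 229.1  72. ]
NL [484.3  57.   72. ]
knobbase [520.7 104.7  77. ]
disc [508.5 167.8  77. ]
barcollar [ 498.4 -344.    38. ]
roundcollar [ 480.6 -250.3   38. ]
rackFL [ 446.7 -221.    36. ]
rackFR [ 503.1 -211.9   36. ]
rackNL [ 478.9 -409.9   36. ]
NR [ 535.7 -399.2   36. ]
pressbaseFL [ 585.1 -319.     0. ]
presshead left (array([ 582., -210.,  273.]), array([ 576., -198.,  289.])) press top FL corner (array([ 629., -201.,  416.]), array([ 623., -191.,  434.])) greybox far right corner (array([ 448., -485.,  213.]), array([ 452., -502.,  200.]))
[  86.05860889   -0.41342003 -142.7529851 ] [-3.28344926e-01 -2.84597772e-04  9.44557848e-01]
```

```bash
cat >> h.py <<'E'
def tool():
    s=get_state();q=rot(s['tool_rot']);y=q.apply([0,1,0]);return s,q,np.degrees(np.arctan2(y[1],y[0]))
def plan(P,ang=None,n=None):
    """rows (tool axes, mm/deg) to world TCP P, tool y heading ang deg; clockwise = +about z"""
    s,q,a0=tool();d=np.asarray(P,float)-s['ee_pos'];da=0 if ang is None else -(((ang-a0)+180)%360-180)
    m=max(int(np.ceil(np.linalg.norm(d)/55)),int(np.ceil(abs(da)/9.5)),1) if n is None else n
    print('t',round(s['clock'],2),'TCP',s['ee_pos'].round(1),'ang',round(a0,1),'F',s['force'].round(1),'T',s['torque'].round(2),'w',round(s['gripper_width'],1),'j',s['joint_positions'].round(2))
    # tilt correction: bring tool z to straight down
    z=q.inv().apply([0,0,-1]);til=np.degrees(np.cross([0,0,1],z));print('tilt fix',til.round(2))
    for i in range(m):
        v=(q*R.from_euler('z',da/m*i,degrees=True)).inv().apply(d/m);print((v/1000).round(4).tolist(),'az',round(da/m,2))
E
python3 -c "
from h import *
plan([510,160,200],8)"
```

```text
t 0.15 TCP [262.4 594.2 230.3] ang 66.2 F [-0.9 -0.1  0.6] T [0.   0.05 0.06] w 85.2 j [ 1.07  0.12  1.65 -0.    1.37 -0.08]
tilt fix [-0.09 -0.01  0.  ]
[-0.0402, -0.0297, 0.0031] az 5.82
[-0.043, -0.0255, 0.0031] az 5.82
[-0.0454, -0.021, 0.0031] az 5.82
[-0.0473, -0.0163, 0.0031] az 5.82
[-0.0487, -0.0114, 0.0031] az 5.82
[-0.0496, -0.0064, 0.0031] az 5.82
[-0.05, -0.0014, 0.0031] az 5.82
[-0.0498, 0.0037, 0.0031] az 5.82
[-0.0492, 0.0087, 0.0031] az 5.82
[-0.0481, 0.0137, 0.0031] az 5.82
```

Call:
send_rows(steps=[{"claw":-1,"dp":[-0.04,-0.03,0.003],"angular":[0,0,5.8]},{"claw":-1,"dp":[-0.043,-0.0255,0.003],"angular":[0,0,5.8]},{"claw":-1,"dp":[-0.0455,-0.021,0.003],"angular":[0,0,5.8]},{"claw":-1,"dp":[-0.0475,-0.016,0.003],"angular":[0,0,5.8]},{"claw":-1,"dp":[-0.0485,-0.0115,0.003],"angular":[0,0,5.8]}])

```text
clock: 0.78
ee_pos: [386.2, 372.3, 213.1]
tool_rot: [-0.0, 0.449, 0.893, -0.002]
force: [-0.5, -0.1, 0.5]
gripper_width: 85.5
```

Call:
send_rows(steps=[{"claw":-1,"dp":[-0.0495,-0.0065,0.003],"angular":[0,0,5.8]},{"claw":-1,"dp":[-0.05,-0.0015,0.003],"angular":[0,0,5.8]},{"claw":-1,"dp":[-0.05,0.0035,0.003],"angular":[0,0,5.8]},{"claw":-1,"dp":[-0.049,0.0085,0.003],"angular":[0,0,5.8]},{"claw":-1,"dp":[-0.048,0.0135,0.003],"angular":[0,0,5.8]}])

```text
clock: 1.4
ee_pos: [508.1, 145.2, 197.1]
tool_rot: [0.0, 0.665, 0.747, -0.002]
force: [0.6, 0.4, 0.4]
gripper_width: 85.2
```

Run:
```python
from h import *
plan([520,105,200],8)
c=get_calibration("wrist");im=read_camera("wrist");cv2.imwrite("pics/w1.png",im[:,:,::-1]);np.save("w1.npy",np.array([c],dtype=object),allow_pickle=True)
```

```text
t 1.4 TCP [508.1 145.2 197.1] ang 6.7 F [0.6 0.4 0.4] T [ 0.05  0.01 -0.06] w 85.2 j [ 0.18 -0.12  1.95 -0.    1.31  0.06]
tilt fix [-0.14  0.16  0.  ]
[-0.0413, 0.0072, -0.0028] az -1.34
```

View pics/w1.png

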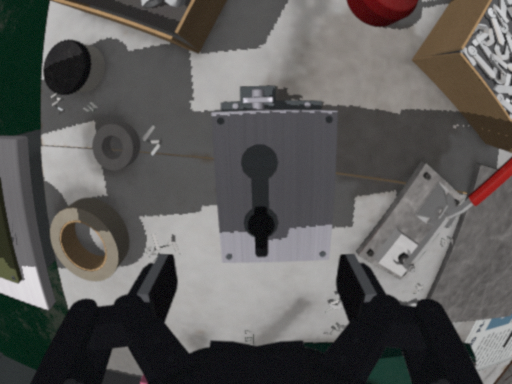

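The wrist view shows the box top with corners at about (214,112), (337,110), (221,262) and (331,261). The cover disc is at (260,161) and the knob axis at about (261,222).

Run:
```python
from h import *
c=np.load("w1.npy",allow_pickle=True)[0]
im=cv2.imread("pics/w1.png")
C=np.array([onz(c,u,v,72,True)[:2] for u,v in[(214,111.5),(337,110),(221,262),(331,261.5)]]);print(C)
L=np.array([[-57,85],[57,85],[-57,-85],[57,-85]],float)
# rigid fit
m=C.mean(0);H=(C-m);yaw=np.arctan2((L[:,0]*H[:,1]-L[:,1]*H[:,0]).sum(),(L*H).sum());print("centre",m,"yaw deg",np.degrees(yaw))
Rm=np.array([[np.cos(yaw),-np.sin(yaw)],[np.sin(yaw),np.cos(yaw)]])
print("fit err",(Rm@L.T).T+m-C)
print("knob",m+Rm@[-15,-30],"hole",m+Rm@[-15,30])
g=cv2.cvtColor(im,cv2.COLOR_BGR2GRAY)
mk=(g<75).astype(np.uint8);mk[:140]=0;mk[264:]=0;mk[:,:235]=0;mk[:,290:]=0
ys,xs=np.nonzero(g[140:180,235:290]<95);print("disc",xs.mean()+235,(xs.min()+xs.max())/2+235,ys.min()+140)
k=cv2.inRange(im,(0,0,0),(40,40,40));k[:200]=0;k[262:]=0;k[:,:240]=0;k[:,285:]=0
x,y,w,h=cv2.boundingRect(k);print("knobdark",x,y,w,h)
print("disc",onz(c,260,161.5,77,True),"knobbase",onz(c,261,222.5,77,True))
print("near top end",onz(c,261.5,253,107,True))
```

```text
[[460.4 212.6]
 [570.5 228.3]
 [478.8  59.8]
 [595.7  72.9]]
centre [526.35 143.4 ] yaw deg 7.780792707491396
fit err [[-2.03280906  7.30057302]
 [ 0.81762495  7.03428472]
 [ 2.58237505 -8.33428472]
 [-1.36719094 -6.00057302]]
knob [515.54960387 111.64545004] hole [507.42659771 171.09304689]
disc 262.0 262.0 140
knobdark 247 200 29 56
disc [506.6 172.4  77. ] knobbase [514.8 112.8  77. ]
near top end [516.9  96.3 107. ]
```

```bash
python3 -c "
from h import *
plan([515.2,112.2,84],7.8,4)"
```

```text
t 1.45 TCP [510.1 140.6 196.6] ang 6.3 F [ 1.7 -3.6  0.1] T [-0.16 -0.09 -0.08] w 85.5 j [ 0.17 -0.12  1.95 -0.01  1.31  0.06]
tilt fix [-0.11  0.4   0.  ]
[-0.007, 0.0005, 0.0282] az -0.38
[-0.007, 0.0005, 0.0282] az -0.38
[-0.007, 0.0004, 0.0282] az -0.38
[-0.007, 0.0004, 0.0282] az -0.38
```

Call:
send_rows(steps=[{"claw":-1,"dp":[-0.009,0,0.028],"angular":[0,0,-0.4]},{"claw":-1,"dp":[-0.009,0,0.028],"angular":[0,0,-0.4]},{"claw":-0.6,"dp":[-0.008,0,0.028],"angular":[0,0,-0.4]},{"claw":-0.5,"dp":[-0.002,0.0004,0.02],"angular":[0,0,-0.4]},{"claw":-0.5,"dp":[0,0,0],"angular":[0,0,0]}], squeeze=70)

```text
clock: 2.08
ee_pos: [513.8, 109.3, 89.3]
tool_rot: [0.001, 0.658, 0.753, -0.003]
force: [0.7, 0.2, 0.3]
gripper_width: 64.2
```

```bash
python3 -c "
from h import *
plan([515.2,112.2,84],7.8,2)"
```

```text
t 2.08 TCP [513.8 109.3  89.3] ang 7.7 F [0.7 0.2 0.3] T [ 0.03 -0.05 -0.03] w 64.2 j [ 0.11 -0.01  2.05 -0.01  1.11 -0.02]
tilt fix [-0.17  0.38  0.  ]
[0.0013, 0.0009, 0.0026] az -0.03
[0.0013, 0.0009, 0.0026] az -0.03
```

Call:
send_rows(steps=[{"claw":-0.2,"dp":[0.0015,0.001,0.0025],"angular":[0,0.3,0]},{"claw":0.2,"dp":[0.0013,0.001,0.0025],"angular":[0,0,0]},{"claw":0.6,"dp":[0,0,0],"angular":[0,0,0]},{"claw":1,"dp":[0,0,0],"angular":[0,0,0]},{"claw":1,"dp":[0,0,0],"angular":[0,0,0]}])

```text
clock: 2.7
ee_pos: [515.5, 113.2, 87.0]
tool_rot: [-0.0, 0.657, 0.754, -0.002]
force: [2.2, 0.5, -3.2]
gripper_width: 10.3
```

```bash
python3 -c "
from h import *
plan([515.2,112.2,84],7.8,1)"
```

```text
t 2.7 TCP [515.5 113.2  87. ] ang 7.9 F [ 2.2  0.5 -3.2] T [-0.04 -0.39  0.12] w 10.3 j [ 0.12 -0.01  2.04 -0.    1.11 -0.02]
tilt fix [-0.16  0.1   0.  ]
[-0.001, -0.0005, 0.003] az 0.07
```

Call:
send_rows(steps=[{"claw":1,"dp":[0,0,0],"angular":[0,0,8]},{"claw":1,"dp":[0,0,0],"angular":[0,0,9]},{"claw":1,"dp":[0,0,0],"angular":[0,0,9]},{"claw":1,"dp":[0,0,0],"angular":[0,0,9]},{"claw":1,"dp":[0,0,0],"angular":[0,0,9]}])

```text
clock: 3.32
ee_pos: [516.6, 112.9, 87.0]
tool_rot: [0.002, 0.897, 0.442, -0.0]
force: [1.1, -1.5, -1.8]
gripper_width: 10.1
```

```bash
python3 -c "
from h import *
plan([515.5,112.7,87],-50,2)"
```

```text
t 3.33 TCP [516.6 112.9  87. ] ang -37.5 F [ 1.1 -1.5 -1.8] T [-0.19  0.07 -0.06] w 10.1 j [ 0.12 -0.01  2.04 -0.    1.1   0.77]
tilt fix [ 0.17  0.11 -0.  ]
[-0.0004, -0.0004, -0.0] az 6.26
[-0.0005, -0.0003, -0.0] az 6.26
```

Call:
send_rows(steps=[{"claw":1,"dp":[0,0,0],"angular":[0,0,8]},{"claw":1,"dp":[0,0,0],"angular":[0,0,7]},{"claw":1,"dp":[0,0,0],"angular":[0,0,2]},{"claw":1,"dp":[0,0,0],"angular":[0,0,0]}])

```text
clock: 3.82
ee_pos: [516.9, 112.6, 87.0]
tool_rot: [0.003, 0.953, 0.303, 0.0]
force: [0.5, 0.5, -2.2]
gripper_width: 10.6
```

```bash
python3 -c "
from h import *
plan([515.5,112.7,87],-52,2)"
```

```text
t 3.83 TCP [516.9 112.6  87. ] ang -54.7 F [ 0.5  0.5 -2.2] T [-0.03  0.15  1.2 ] w 10.6 j [ 0.12 -0.01  2.04 -0.01  1.1   1.07]
tilt fix [ 0.33  0.07 -0.  ]
[-0.0005, -0.0004, 0.0] az -1.37
[-0.0005, -0.0005, 0.0] az -1.37
```

Call:
send_rows(steps=[{"claw":0.3,"dp":[0,0,0],"angular":[0,0,-1.5]},{"claw":-0.5,"dp":[0,0,0],"angular":[0,0,0]},{"claw":-1,"dp":[0,0,-0.03],"angular":[0,0,0]},{"claw":-1,"dp":[0,0,-0.05],"angular":[0,0,-6]},{"claw":-1,"dp":[0,0,-0.03],"angular":[0,0,-8]}])

```text
clock: 4.45
ee_pos: [515.6, 113.1, 197.9]
tool_rot: [0.001, 0.903, 0.431, -0.002]
force: [0.1, -0.3, -0.3]
gripper_width: 85.7
```

```bash
python3 -c "
from h import *
plan([516,108,195],5,5)"
```

```text
t 4.45 TCP [515.6 113.1 197.9] ang -39.0 F [ 0.1 -0.3 -0.3] T [-0.01 -0.02  0.01] w 85.7 j [ 0.12 -0.12  1.95 -0.    1.31  0.8 ]
tilt fix [ 0.06  0.24 -0.  ]
[-0.0007, 0.0007, 0.0006] az -8.8
[-0.0008, 0.0006, 0.0006] az -8.8
[-0.0009, 0.0005, 0.0006] az -8.8
[-0.001, 0.0003, 0.0006] az -8.8
[-0.001, 0.0002, 0.0006] az -8.8
```

Call:
send_rows(steps=[{"claw":-1,"dp":[0,0,0.007],"angular":[0,0,-9]},{"claw":-1,"dp":[0,0,0.007],"angular":[0,0,-9]},{"claw":-1,"dp":[0.01,0,0.007],"angular":[0,0,-9]},{"claw":-1,"dp":[0.01,0,0.007],"angular":[0,0,-9]},{"claw":-1,"dp":[0.01,0,0.007],"angular":[0,0,-9]}])

```text
clock: 5.08
ee_pos: [526.2, 142.8, 170.3]
tool_rot: [0.005, 0.661, 0.75, 0.004]
force: [-0.5, -0.0, -0.5]
gripper_width: 85.3
```

Run:
```python
from h import *
plan([516,108,195],8,1)
c=get_calibration("wrist");im=read_camera("wrist")[:,:,::-1];cv2.imwrite("pics/w2.png",im);np.save("w2.npy",np.array([c],dtype=object),allow_pickle=True)
u,v=proj(c,[507,171.7,72],True);print(u,v);u,v=int(u),int(v)
cv2.imwrite("pics/w2c.png",cv2.resize(im[v-50:v+70,u-80:u+80],None,fx=5,fy=5,interpolation=cv2.INTER_CUBIC));print("crop origin",u-80,v-50)
```

```text
t 5.08 TCP [526.2 142.8 170.3] ang 7.2 F [-0.5 -0.  -0.5] T [ 0.01 -0.    0.01] w 85.3 j [ 0.17 -0.07  1.95 -0.    1.25  0.04]
tilt fix [ 0.74  0.12 -0.  ]
[-0.0333, -0.0142, -0.0249] az -0.79
237.7 162.8
crop origin 157 112
```

View pics/w2c.png

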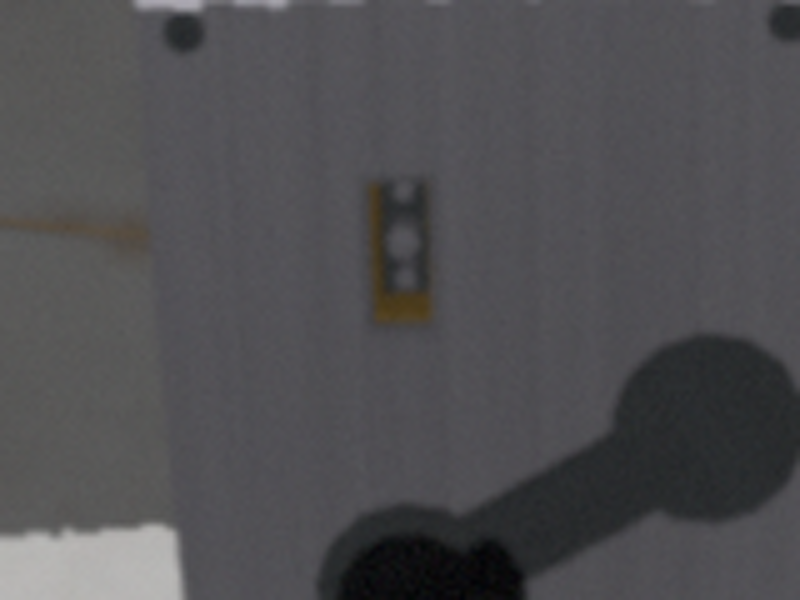

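The cover is off. The free keyhole slot shows at crop (371..432, 180..322), with its centre at about image (236.8,161.8).

Run:
```python
from h import *
c=np.load("w2.npy",allow_pickle=True)[0]
f=lambda x,y:onz(c,157+(x+.5)/5-.5,112+(y+.5)/5-.5,72,True)
q=np.array([f(*p) for p in[(371,180),(429,180),(373.5,322),(432,322)]]);print(q,q.mean(0))
a=(q[0]+q[1]-q[2]-q[3])/2;print("len",np.hypot(*a[:2]),"yaw",np.degrees(np.arctan2(-a[0],a[1])))
plan([497,-270,215],10.5,10)
```

```text
[[499.9 183.7  72. ]
 [509.4 184.9  72. ]
 [502.9 159.7  72. ]
 [512.6 160.9  72. ]] [506.2 172.3  72. ]
len 24.199380157351154 yaw 7.359954158832028
t 5.12 TCP [525.6 143.6 169.2] ang 7.4 F [-0.8  0.7 -0.8] T [ 0.    0.06 -0.04] w 85.1 j [ 0.17 -0.07  1.95 -0.    1.25  0.04]
tilt fix [ 0.65  0.08 -0.  ]
[-0.0406, -0.0081, -0.0046] az -0.31
[-0.0406, -0.0084, -0.0046] az -0.31
[-0.0406, -0.0086, -0.0046] az -0.31
[-0.0405, -0.0088, -0.0046] az -0.31
[-0.0405, -0.009, -0.0046] az -0.31
[-0.0404, -0.0092, -0.0046] az -0.31
[-0.0404, -0.0094, -0.0046] az -0.31
[-0.0403, -0.0097, -0.0046] az -0.31
[-0.0403, -0.0099, -0.0046] az -0.31
[-0.0402, -0.0101, -0.0046] az -0.31
```

Call:
send_rows(steps=[{"claw":-1,"dp":[-0.045,-0.018,-0.004],"angular":[0.6,0,0]},{"claw":-1,"dp":[-0.045,-0.018,-0.004],"angular":[0,0,-0.5]},{"claw":-1,"dp":[-0.045,-0.018,-0.004],"angular":[0,0,-0.5]},{"claw":-1,"dp":[-0.045,-0.018,-0.004],"angular":[0,0,-0.5]},{"claw":-1,"dp":[-0.045,-0.018,-0.004],"angular":[0,0,-0.5]}])

```text
clock: 5.75
ee_pos: [466.7, -95.7, 191.5]
tool_rot: [0.002, 0.649, 0.761, 0.001]
force: [-0.4, -0.8, 0.1]
gripper_width: 85.5
```

```bash
python3 -c "
from h import *
plan([478,-310,190],10.5,5)"
```

```text
t 5.75 TCP [466.7 -95.7 191.5] ang 9.1 F [-0.4 -0.8  0.1] T [-0.01  0.    0.03] w 85.5 j [-0.32 -0.25  2.07  0.    1.31 -0.47]
tilt fix [ 0.24  0.11 -0.  ]
[-0.0427, -0.0046, 0.0004] az -0.27
[-0.0426, -0.0048, 0.0004] az -0.27
[-0.0426, -0.005, 0.0004] az -0.27
[-0.0426, -0.0052, 0.0004] az -0.27
[-0.0426, -0.0054, 0.0004] az -0.27
```

Call:
send_rows(steps=[{"claw":-1,"dp":[-0.043,-0.007,0],"angular":[0.2,0,-0.3]},{"claw":-1,"dp":[-0.043,-0.006,0],"angular":[0,0,-0.3]},{"claw":-1,"dp":[-0.043,-0.005,0],"angular":[0,0,-0.3]},{"claw":-1,"dp":[-0.043,-0.004,0],"angular":[0,0,-0.3]},{"claw":-1,"dp":[-0.043,-0.003,0],"angular":[0,0,-0.3]}])

```text
clock: 6.38
ee_pos: [476.0, -321.2, 196.3]
tool_rot: [0.005, 0.645, 0.764, 0.001]
force: [0.7, 0.1, 0.1]
gripper_width: 85.4
```

Run:
```python
from h import *
plan([498,-344,190],10.5,1)
c=get_calibration("wrist");im=read_camera("wrist")[:,:,::-1];cv2.imwrite("pics/w3.png",im);np.save("w3.npy",np.array([c],dtype=object),allow_pickle=True)
```

```text
t 6.38 TCP [ 476.  -321.2  196.3] ang 9.7 F [0.7 0.1 0.1] T [-0.02  0.02 -0.02] w 85.4 j [-0.69 -0.02  1.86  0.    1.29 -0.86]
tilt fix [ 0.43  0.33 -0.  ]
[-0.0261, 0.0178, 0.0066] az -0.83
```

View pics/w3.png

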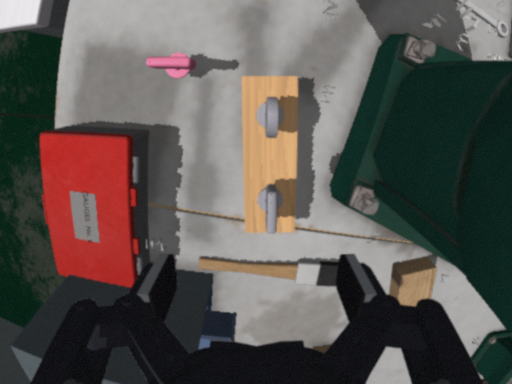

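The rack shows at (243..298, 77..232). The round key is at (268,116) and the bar key at (269,205). The press stays right of column 335.

Run:
```python
from h import *
im=cv2.imread("pics/w3.png")[165:245,225:325]
cv2.imwrite("pics/w3c.png",cv2.resize(im,None,fx=7,fy=7,interpolation=cv2.INTER_CUBIC))
```

```text
(no output)
```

View pics/w3c.png

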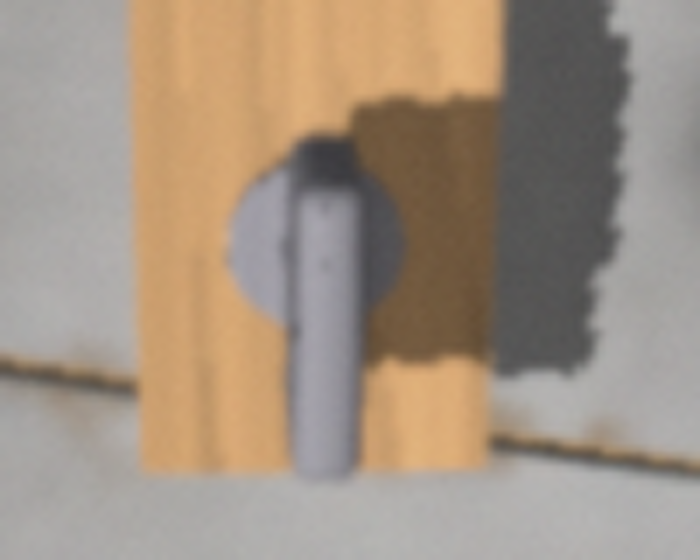

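The bow's top face is at crop columns 297..358, rows 190..475. The collar spans columns 228..405 at about row 243.

Run:
```python
from h import *
c=np.load("w3.npy",allow_pickle=True)[0]
f=lambda x,y,z:onz(c,225+(x+.5)/7-.5,165+(y+.5)/7-.5,z,True)
B=np.array([f(300,190,78),f(360,190,78),f(296,475,78),f(357,475,78)]);print(B,B.mean(0))
a=(B[0]+B[1]-B[2]-B[3])/2;print("len",np.hypot(*a[:2]),"yaw",np.degrees(np.arctan2(-a[0],a[1])))
print("collar",f(228,243,40),f(405,243,40),(f(228,243,40)+f(405,243,40))/2)
k=np.array([f(131,0,36),f(142,470,36),f(503,0,36),f(490,470,36)]);d=k[0]-k[1]+k[2]-k[3];print("rack yaw",np.degrees(np.arctan2(-d[0],d[1])))
for P in((243,77),(298,77),(244.5,232),(295,232)):print(onz(c,*P,36,True))
plan([499,-344,150],10.5,2)
```

```text
[[ 485.9 -320.8   78. ]
 [ 493.7 -319.5   78. ]
 [ 493.  -362.1   78. ]
 [ 501.4 -360.8   78. ]] [ 493.5 -340.8   78. ]
len 41.95771681109452 yaw 10.158279030175398
collar [ 480.5 -343.3   40. ] [ 507.2 -338.8   40. ] [ 493.85 -341.05   40.  ]
rack yaw 10.429860029081219
[ 445.1 -219.9   36. ]
[ 499.1 -210.    36. ]
[ 473.3 -386.    36. ]
[ 530.  -376.8   36. ]
t 6.42 TCP [ 476.1 -325.8  196.6] ang 9.5 F [-1.9 -2.1  1.6] T [-0.1   0.02 -0.03] w 85.4 j [-0.69 -0.02  1.86 -0.    1.29 -0.86]
tilt fix [ 0.42  0.57 -0.  ]
[-0.0106, 0.0096, 0.0235] az -0.49
[-0.0107, 0.0095, 0.0235] az -0.49
```

Call:
send_rows(steps=[{"claw":-1,"dp":[-0.006,0.008,0.03],"angular":[0.2,0.3,-0.4]},{"claw":-0.8,"dp":[-0.006,0.006,0.03],"angular":[0.2,0.2,-0.4]},{"claw":-0.6,"dp":[-0.004,0.002,0.03],"angular":[0,0,0]},{"claw":-0.5,"dp":[0,0,0],"angular":[0,0,0]}], squeeze=50)

```text
clock: 6.92
ee_pos: [495.9, -343.4, 107.3]
tool_rot: [0.003, 0.646, 0.763, 0.0]
force: [0.1, -0.4, -1.0]
gripper_width: 63.9
```

```bash
python3 -c "
from h import *
plan([493.7,-341,45],10.3,3)"
```

```text
t 6.92 TCP [ 495.9 -343.4  107.3] ang 9.5 F [ 0.1 -0.4 -1. ] T [ 0.02  0.02 -0.  ] w 63.9 j [-0.69  0.13  1.87 -0.    1.14 -0.86]
tilt fix [ 0.2   0.23 -0.  ]
[0.001, -0.0007, 0.0208] az -0.26
[0.001, -0.0007, 0.0208] az -0.26
[0.001, -0.0007, 0.0208] az -0.26
```

Call:
send_rows(steps=[{"claw":-0.5,"dp":[0.001,-0.001,0.022],"angular":[0.2,0.2,-0.3]},{"claw":-0.5,"dp":[0.001,-0.001,0.022],"angular":[0,0,-0.3]},{"claw":-0.3,"dp":[0.001,-0.001,0.016],"angular":[0,0,-0.3]},{"claw":0,"dp":[0,0,0.002],"angular":[0,0,0]}])

```text
clock: 7.42
ee_pos: [494.0, -342.0, 46.2]
tool_rot: [0.003, 0.641, 0.768, -0.0]
force: [0.3, -0.4, -0.3]
gripper_width: 42.6
```

```bash
python3 -c "
from h import *
plan([493.7,-341,45],10.3,1)"
```

```text
t 7.42 TCP [ 494.  -342.    46.2] ang 10.3 F [ 0.3 -0.4 -0.3] T [0.01 0.02 0.03] w 42.6 j [-0.69  0.2   1.9  -0.    1.04 -0.87]
tilt fix [ 0.21  0.28 -0.  ]
[0.001, -0.0001, 0.0012] az 0.03
```

Call:
send_rows(steps=[{"claw":0.4,"dp":[0.001,0,0.001],"angular":[0.2,0.2,0]},{"claw":0.7,"dp":[0,0,0],"angular":[0,0,0]},{"claw":1,"dp":[0,0,0],"angular":[0,0,0]},{"claw":1,"dp":[0,0,0],"angular":[0,0,0]}], squeeze=80)

```text
clock: 7.92
ee_pos: [495.1, -341.8, 47.3]
tool_rot: [0.002, 0.641, 0.768, -0.0]
force: [0.3, -0.3, -0.5]
gripper_width: 8.9
```

```bash
python3 -c "
from h import *
plan([493.7,-341,45],10.3,1)"
```

```text
t 7.92 TCP [ 495.1 -341.8   47.3] ang 10.3 F [ 0.3 -0.3 -0.5] T [0.02 0.   0.01] w 8.9 j [-0.69  0.2   1.9  -0.    1.04 -0.87]
tilt fix [ 0.13  0.22 -0.  ]
[0.001, -0.0012, 0.0023] az 0.02
```

Call:
send_rows(steps=[{"claw":1,"dp":[0,0,-0.01],"angular":[0,0,0]},{"claw":1,"dp":[0,0,-0.02],"angular":[0,0,0]},{"claw":1,"dp":[0,0,-0.035],"angular":[0,0,0]},{"claw":1,"dp":[0,0,-0.045],"angular":[0,0,0]},{"claw":1,"dp":[0,0,-0.04],"angular":[0,0,0]}])

```text
clock: 8.55
ee_pos: [493.1, -340.1, 202.7]
tool_rot: [-0.0, 0.641, 0.768, -0.0]
force: [-0.1, -1.2, -1.2]
gripper_width: 8.7
```

```bash
python3 -c "
from h import *
plan([463,-100,190],9,5)"
```

```text
t 8.55 TCP [ 493.1 -340.1  202.7] ang 10.3 F [-0.1 -1.2 -1.2] T [-0.01 -0.04 -0.01] w 8.7 j [-0.69  0.03  1.8  -0.    1.31 -0.87]
tilt fix [-0.04  0.02  0.  ]
[0.0483, 0.0027, 0.0025] az 0.26
[0.0483, 0.0024, 0.0025] az 0.26
[0.0484, 0.0022, 0.0025] az 0.26
[0.0484, 0.002, 0.0025] az 0.26
[0.0484, 0.0018, 0.0025] az 0.26
```

Call:
send_rows(steps=[{"claw":1,"dp":[0.046,-0.002,0.001],"angular":[0,0,0.3]},{"claw":1,"dp":[0.048,0,0.001],"angular":[0,0,0.3]},{"claw":1,"dp":[0.048,0.002,0.001],"angular":[0,0,0.3]},{"claw":1,"dp":[0.048,0.004,0.001],"angular":[0,0,0.3]},{"claw":1,"dp":[0.048,0.005,0.001],"angular":[0,0,0.3]}])

```text
clock: 9.18
ee_pos: [465.4, -103.3, 212.0]
tool_rot: [0.012, 0.653, 0.757, 0.002]
force: [0.2, 0.7, -0.8]
gripper_width: 9.1
```

```bash
python3 -c "
from h import *
plan([506.4,171.5,180],7.6,6)"
```

```text
t 9.18 TCP [ 465.4 -103.3  212. ] ang 8.4 F [ 0.2  0.7 -0.8] T [-0.01 -0.02  0.06] w 9.1 j [-0.33 -0.28  2.06 -0.01  1.33 -0.47]
tilt fix [ 1.05  0.9  -0.  ]
[0.0444, 0.0133, 0.0049] az 0.13
[0.0444, 0.0132, 0.0049] az 0.13
[0.0444, 0.0131, 0.0049] az 0.13
[0.0445, 0.013, 0.0049] az 0.13
[0.0445, 0.0129, 0.0049] az 0.13
[0.0445, 0.0128, 0.0049] az 0.13
```

Call:
send_rows(steps=[{"claw":1,"dp":[0.0445,0.013,0.005],"angular":[0.3,0.3,0.1]},{"claw":1,"dp":[0.0445,0.013,0.005],"angular":[0.3,0.3,0.1]},{"claw":1,"dp":[0.0445,0.013,0.005],"angular":[0.2,0.2,0.1]},{"claw":1,"dp":[0.0445,0.013,0.005],"angular":[0,0,0.1]},{"claw":1,"dp":[0.0445,0.013,0.005],"angular":[0,0,0.1]}])

```text
clock: 9.8
ee_pos: [499.9, 133.7, 196.3]
tool_rot: [0.008, 0.657, 0.754, 0.006]
force: [-0.3, -0.2, -0.4]
gripper_width: 8.7
```

```bash
python3 -c "
from h import *
plan([506.4,171.5,150],7.6,2)"
```

```text
t 9.8 TCP [499.9 133.7 196.3] ang 7.8 F [-0.3 -0.2 -0.4] T [0.   0.03 0.01] w 8.7 j [ 0.16 -0.16  1.99 -0.01  1.29  0.02]
tilt fix [ 1.13  0.26 -0.  ]
[0.0184, 0.0053, 0.0232] az 0.12
[0.0184, 0.0053, 0.0232] az 0.12
```

Call:
send_rows(steps=[{"claw":1,"dp":[0.0185,0.005,0.02],"angular":[0.6,0.2,0.1]},{"claw":1,"dp":[0.016,0.004,0.02],"angular":[0.4,0,0.1]},{"claw":1,"dp":[0,0,0],"angular":[0,0,0]},{"claw":1,"dp":[0,0,0],"angular":[0,0,0]}])

```text
clock: 10.3
ee_pos: [506.5, 173.6, 162.6]
tool_rot: [0.004, 0.656, 0.755, 0.004]
force: [0.1, -0.3, -1.1]
gripper_width: 8.9
```

Run:
```python
from h import *
plan([506.4,171.5,120],7.6,2)
c=get_calibration("wrist");im=read_camera("wrist")[:,:,::-1];cv2.imwrite("pics/w4.png",im);np.save("w4.npy",np.array([c],dtype=object),allow_pickle=True)
s=get_state();P=s['ee_pos'];u,v=map(int,proj(c,P+[0,0,-10],True));print(u,v)
cv2.imwrite("pics/w4c.png",cv2.resize(im[v-60:v+60,u-80:u+80],None,fx=5,fy=5,interpolation=cv2.INTER_CUBIC));print("o",u-80,v-60)
```

```text
t 10.3 TCP [506.5 173.6 162.6] ang 8.0 F [ 0.1 -0.3 -1.1] T [-0.01  0.04  0.02] w 8.9 j [ 0.23 -0.08  1.98 -0.    1.24  0.09]
tilt fix [ 0.61  0.02 -0.  ]
[-0.001, -0.0004, 0.0213] az 0.18
[-0.001, -0.0004, 0.0213] az 0.18
258 248
o 178 188
```

View pics/w4c.png

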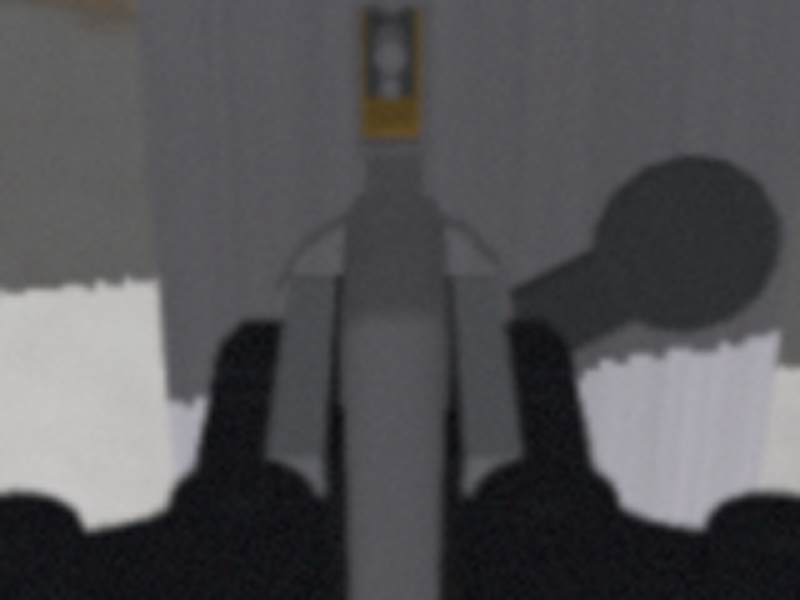

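The crop shows the bit tip's far lower edge at about (368..424,157) and the bow's far top edge at (345..447,315). The slot shows at (360..421, 8..137).

Run:
```python
from h import *
c=np.load("w4.npy",allow_pickle=True)[0];s,q,a=tool()
P=s['ee_pos']
def t(x,y,z):
    o,d=ray(c,178+(x+.5)/5-.5,188+(y+.5)/5-.5,True);o=q.inv().apply(o-P);d=q.inv().apply(d);return (o+d*(z-o[2])/d[2]).round(2)
print(P,a,"bit edge",t(368,157,34.3),t(424,157,34.3),"bow edge",t(345,315,-30.7),t(447,315,-30.7))
g=lambda x,y:onz(c,178+(x+.5)/5-.5,188+(y+.5)/5-.5,72,True)
h=np.array([g(360,8),g(418,8),g(362,137),g(422,137)]);print("hole",h,h.mean(0))
plan([506.4,171.5,120],7.6,2)
```

```text
[506.48859714 173.54005569 162.67007787] 7.944861347299648 bit edge [ 8.43 -4.61 34.3 ] [ 8.43  2.65 34.3 ] bow edge [ 21.74  -5.43 -30.7 ] [ 21.75   3.36 -30.7 ]
hole [[499.2 183.3  72. ]
 [508.6 184.6  72. ]
 [502.5 160.5  72. ]
 [512.6 161.9  72. ]] [505.725 172.575  72.   ]
t 10.35 TCP [506.5 173.5 162.7] ang 7.9 F [ 0.6  0.6 -0.1] T [-0.   -0.02  0.01] w 8.7 j [ 0.23 -0.08  1.98 -0.    1.24  0.09]
tilt fix [ 0.63  0.01 -0.  ]
[-0.001, -0.0004, 0.0213] az 0.17
[-0.001, -0.0004, 0.0213] az 0.17
```

Run:
```python
from h import *
g=cv2.imread("pics/w4.png").astype(int)
u0,u1=178+375//5,178+418//5
print([(r,g[r,u0:u1].mean(0).round().astype(int).tolist()) for r in range(210,256)])
```

```text
[(210, [31, 64, 80]), (211, [30, 63, 80]), (212, [31, 66, 82]), (213, [33, 70, 87]), (214, [43, 74, 92]), (215, [58, 71, 82]), (216, [70, 69, 72]), (217, [77, 74, 75]), (218, [78, 75, 76]), (219, [74, 70, 71]), (220, [71, 67, 68]), (221, [71, 68, 68]), (222, [71, 67, 69]), (223, [71, 67, 68]), (224, [71, 67, 68]), (225, [71, 67, 68]), (226, [69, 66, 67]), (227, [70, 66, 67]), (228, [68, 65, 66]), (229, [69, 65, 66]), (230, [70, 67, 67]), (231, [70, 66, 67]), (232, [69, 66, 66]), (233, [68, 65, 66]), (234, [69, 66, 66]), (235, [68, 65, 65]), (236, [68, 65, 65]), (237, [69, 66, 67]), (238, [69, 66, 66]), (239, [70, 67, 68]), (240, [71, 67, 68]), (241, [70, 67, 68]), (242, [71, 67, 68]), (243, [70, 66, 67]), (244, [70, 66, 68]), (245, [70, 66, 66]), (246, [70, 66, 67]), (247, [70, 67, 68]), (248, [71, 68, 68]), (249, [72, 69, 70]), (250, [77, 73, 74]), (251, [81, 76, 77]), (252, [84, 80, 81]), (253, [87, 83, 84]), (254, [89, 84, 85]), (255, [89, 85, 85])]
```

Run:
```python
from h import *
plan([506.7,175.2,112],7.6,3)
```

```text
t 10.35 TCP [506.5 173.5 162.7] ang 7.9 F [ 0.6  0.6 -0.1] T [-0.   -0.02  0.01] w 8.7 j [ 0.23 -0.08  1.98 -0.    1.24  0.09]
tilt fix [ 0.63  0.01 -0.  ]
[0.0005, -0.0, 0.0169] az 0.11
[0.0005, -0.0, 0.0169] az 0.11
[0.0005, -0.0, 0.0169] az 0.11
```

Call:
send_rows(steps=[{"claw":1,"dp":[0.0005,0,0.017],"angular":[0.3,0,0.1]},{"claw":1,"dp":[0.0005,0,0.017],"angular":[0.3,0,0.1]},{"claw":1,"dp":[0.0005,0,0.012],"angular":[0,0,0.1]},{"claw":1,"dp":[0,0,0],"angular":[0,0,0]}])

```text
clock: 10.85
ee_pos: [506.6, 173.4, 114.1]
tool_rot: [0.0, 0.659, 0.752, -0.0]
force: [-0.6, 0.5, -1.8]
gripper_width: 8.8
```

Run:
```python
from h import *
plan([506.7,175.2,112],7.6,1)
c=get_calibration("wrist");im=read_camera("wrist")[:,:,::-1];cv2.imwrite("pics/w5.png",im);np.save("w5.npy",np.array([c],dtype=object),allow_pickle=True)
u,v=map(int,proj(c,[506,177,72],True))
cv2.imwrite("pics/w5c.png",cv2.resize(im[v-30:v+45,u-50:u+50],None,fx=8,fy=8,interpolation=cv2.INTER_CUBIC));print("o",u-50,v-30)
```

```text
t 10.85 TCP [506.6 173.4 114.1] ang 7.5 F [-0.6  0.5 -1.8] T [ 0.02  0.01 -0.09] w 8.8 j [ 0.23 -0.02  2.01 -0.    1.16  0.1 ]
tilt fix [ 0.01  0.03 -0.  ]
[0.0017, 0.0003, 0.0021] az -0.12
o 208 190
```

View pics/w5c.png

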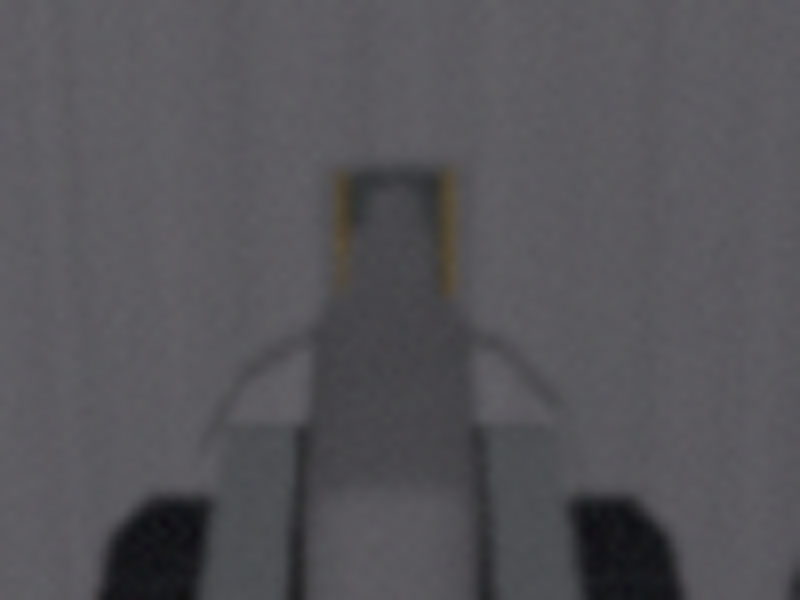

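The slot spans crop columns 338..455 and the bit 352..440, so they are centred on each other. The slot's far edge is at about row 168 and the bit's far edge at about 188.

Run:
```python
from h import *
c=np.load("w5.npy",allow_pickle=True)[0];s,q,a=tool();P=s['ee_pos']
g=lambda x,y,z:onz(c,208+(x+.5)/8-.5,190+(y+.5)/8-.5,z,True)
print(P,a);print("slot far",g(338,168,72),g(455,168,72),"bit far",g(352,188,P[2]-34.3),g(440,188,P[2]-34.3),"bow far",g(310,488,P[2]+30.7),g(478,488,P[2]+30.7))
im=cv2.imread("pics/w5.png").astype(int)
print([(r,im[r,254:262].mean(0).round().tolist()) for r in range(206,222)])
```

```text
[507.02095132 173.57555438 114.85559687] 7.485358505422045
slot far [499.6 183.7  72. ] [509.3 185.   72. ] bit far [500.6 185.6  80.6] [507.6 186.5  80.6] bow far [498.2 194.6 145.6] [507.1 195.8 145.6]
[(206, [96.0, 92.0, 93.0]), (207, [96.0, 92.0, 93.0]), (208, [95.0, 91.0, 92.0]), (209, [92.0, 88.0, 88.0]), (210, [82.0, 78.0, 78.0]), (211, [68.0, 65.0, 64.0]), (212, [60.0, 58.0, 56.0]), (213, [64.0, 60.0, 60.0]), (214, [69.0, 66.0, 65.0]), (215, [71.0, 68.0, 68.0]), (216, [71.0, 68.0, 68.0]), (217, [72.0, 68.0, 69.0]), (218, [73.0, 69.0, 70.0]), (219, [75.0, 71.0, 72.0]), (220, [74.0, 70.0, 71.0]), (221, [75.0, 71.0, 72.0])]
```

Run:
```python
from h import *
c=np.load("w5.npy",allow_pickle=True)[0];s,q,a=tool();P=s['ee_pos']
for x in(8.43,9.5,11):
    p=proj(c,P+q.apply([x,-.98,34.3]),True);print(x,p,(p-[208,190])*8+3.5)
im=cv2.imread("pics/w5.png")[205:235,245:270]
im=cv2.normalize(cv2.GaussianBlur(im,(3,3),0.7).astype(np.float32),None,0,255,cv2.NORM_MINMAX)
im=np.clip((im-0)*1.5,0,255).astype(np.uint8)
cv2.imwrite("pics/w5d.png",cv2.resize(im,None,fx=20,fy=20,interpolation=cv2.INTER_CUBIC))
```

```text
8.43 [257.5 219.2] [399.5 237.1]
9.5 [257.5 217.7] [399.5 225.1]
11 [257.5 215.5] [399.5 207.5]
```

View pics/w5d.png

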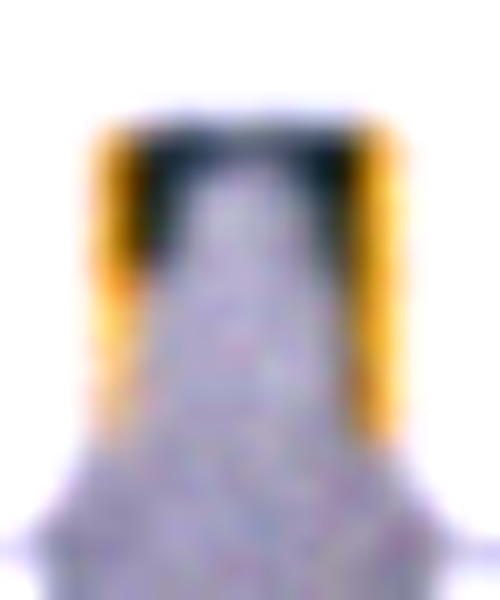

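Call:
send_rows(steps=[{"claw":1,"dp":[0,0,0.003],"angular":[0,1.0,0]},{"claw":1,"dp":[0,0,0.003],"angular":[0,0,0]},{"claw":1,"dp":[0,0,0.003],"angular":[0,0,0]},{"claw":1,"dp":[0,0,0.003],"angular":[0,0,0]}])

```text
clock: 11.4
ee_pos: [508.2, 173.9, 103.7]
tool_rot: [-0.006, 0.659, 0.752, 0.008]
force: [0.1, -0.1, -1.2]
gripper_width: 9.2
```

```bash
python3 -c "
from h import *
plan([506.9,173.6,96],7.5,1)"
```

```text
t 11.4 TCP [508.2 173.9 103.7] ang 7.5 F [ 0.1 -0.1 -1.2] T [0.02 0.09 0.05] w 9.2 j [ 0.22 -0.01  2.02  0.02  1.13  0.08]
tilt fix [ 0.25 -1.06  0.  ]
[-0.0003, -0.0014, 0.0077] az -0.02
```

Call:
send_rows(steps=[{"claw":1,"dp":[0,-0.0012,0.001],"angular":[0.2,0,0]},{"claw":1,"dp":[0,0,0.002],"angular":[0,0,0]},{"claw":1,"dp":[0,0,0.002],"angular":[0,0,0]}])

```text
clock: 11.78
ee_pos: [508.0, 174.0, 102.0]
tool_rot: [-0.006, 0.659, 0.752, 0.007]
force: [-6.3, -2.0, 11.3]
gripper_width: 8.6
```

```bash
python3 -c "
from h import *
plan([506.9,173.6,96],7.5,1)"
```

```text
t 11.78 TCP [508. 174. 102.] ang 7.5 F [-6.3 -2.  11.3] T [-0.27  1.07  0.1 ] w 8.6 j [ 0.22 -0.01  2.02  0.02  1.13  0.08]
tilt fix [ 0.1  -1.04  0.  ]
[-0.0004, -0.0012, 0.006] az 0.02
```

Call:
send_rows(steps=[{"claw":1,"dp":[0,-0.001,-0.003],"angular":[0,0,0]},{"claw":1,"dp":[0,-0.0015,0],"angular":[0,0,0]},{"claw":1,"dp":[0,0,0],"angular":[0,0,0]}])

```text
clock: 12.15
ee_pos: [505.3, 173.7, 105.1]
tool_rot: [-0.006, 0.659, 0.752, 0.007]
force: [0.0, -0.6, -0.4]
gripper_width: 8.7
```

```bash
python3 -c "
from h import *
plan([506.9,173.6,96],7.5,1)"
```

```text
t 12.15 TCP [505.3 173.7 105.1] ang 7.5 F [ 0.  -0.6 -0.4] T [-0.   -0.05  0.02] w 8.7 j [ 0.22 -0.02  2.02  0.02  1.14  0.08]
tilt fix [ 0.12 -1.05  0.  ]
[-0.0005, 0.0015, 0.0091] az 0.03
```

Call:
send_rows(steps=[{"claw":1,"dp":[0,0.0013,0],"angular":[0,0,0]},{"claw":1,"dp":[0,0,0.002],"angular":[0,0,0]},{"claw":1,"dp":[0,0,0.002],"angular":[0,0,0]}])

```text
clock: 12.52
ee_pos: [507.0, 174.0, 102.1]
tool_rot: [-0.006, 0.659, 0.752, 0.007]
force: [-5.6, -1.9, 12.8]
gripper_width: 8.4
```

```bash
python3 -c "
from h import *
plan([506.9,173.6,96],7.5,1)"
```

```text
t 12.53 TCP [507.  174.  102.1] ang 7.5 F [-5.6 -1.9 12.8] T [-0.27  0.99  0.1 ] w 8.4 j [ 0.22 -0.01  2.02  0.02  1.13  0.08]
tilt fix [ 0.11 -1.04  0.  ]
[-0.0005, -0.0001, 0.0061] az 0.04
```

Call:
send_rows(steps=[{"claw":1,"dp":[0,-0.001,-0.002],"angular":[0,0,0]},{"claw":1,"dp":[-0.0005,-0.0005,0],"angular":[0,0,0]},{"claw":1,"dp":[0,0,0.002],"angular":[0,0,0]},{"claw":1,"dp":[0,0,0.002],"angular":[0,0,0]}])

```text
clock: 13.02
ee_pos: [506.2, 173.0, 100.6]
tool_rot: [-0.005, 0.659, 0.752, 0.007]
force: [0.4, -2.7, 1.1]
gripper_width: 8.7
```

```bash
python3 -c "
from h import *
plan([506,173.6,96],7.5,1)"
```

```text
t 13.03 TCP [506.2 173.  100.6] ang 7.6 F [ 0.4 -2.7  1.1] T [-0.5  -0.08  0.  ] w 8.7 j [ 0.22 -0.01  2.02  0.02  1.13  0.08]
tilt fix [ 0.19 -0.98  0.  ]
[0.0005, -0.0002, 0.0046] az 0.05
```

Call:
send_rows(steps=[{"claw":1,"dp":[-0.0006,0,0.0015],"angular":[0,0,0]},{"claw":1,"dp":[0,0,0.0015],"angular":[0,0,0]},{"claw":1,"dp":[0,0,0.0015],"angular":[0,0,0]}])

```text
clock: 13.4
ee_pos: [506.0, 172.5, 95.0]
tool_rot: [-0.006, 0.659, 0.752, 0.007]
force: [1.2, -1.2, -0.6]
gripper_width: 9.2
```

```bash
python3 -c "
from h import *
plan([506.2,173.0,96],7.5,1)"
```

```text
t 13.4 TCP [506.  172.5  95. ] ang 7.5 F [ 1.2 -1.2 -0.6] T [-0.25 -0.31 -0.  ] w 9.2 j [ 0.22 -0.01  2.03  0.02  1.12  0.08]
tilt fix [ 0.16 -1.01  0.  ]
[0.0005, 0.0002, -0.001] az 0.04
```

Call:
send_rows(steps=[{"claw":1,"dp":[0,0,0.0015],"angular":[0,0,0]},{"claw":1,"dp":[0,0,0.002],"angular":[0,0,0]},{"claw":1,"dp":[0,0,0.002],"angular":[0,0,0]}])

```text
clock: 13.78
ee_pos: [506.4, 172.3, 90.6]
tool_rot: [-0.005, 0.659, 0.752, 0.007]
force: [-2.3, -0.6, 5.0]
gripper_width: 8.8
```

```bash
python3 -c "
from h import *
plan([506,172.5,83],7.5,1)"
```

```text
t 13.78 TCP [506.4 172.3  90.6] ang 7.6 F [-2.3 -0.6  5. ] T [-0.29  0.33 -0.  ] w 8.8 j [ 0.22 -0.    2.03  0.02  1.11  0.08]
tilt fix [ 0.15 -0.96  0.  ]
[0.0001, -0.0004, 0.0076] az 0.05
```

Call:
send_rows(steps=[{"claw":1,"dp":[0,-0.0003,0.002],"angular":[0,0,0]},{"claw":1,"dp":[0,0,0.002],"angular":[0,0,0]},{"claw":1,"dp":[0,0,0.002],"angular":[0,0,0]}])

```text
clock: 14.15
ee_pos: [506.6, 172.4, 86.0]
tool_rot: [-0.005, 0.659, 0.752, 0.007]
force: [-2.5, -2.6, 8.5]
gripper_width: 9.1
```

```bash
python3 -c "
from h import *
plan([506,172.5,83],7.5,1)"
```

```text
t 14.15 TCP [506.6 172.4  86. ] ang 7.6 F [-2.5 -2.6  8.5] T [-0.44  0.68  0.02] w 9.1 j [0.22 0.01 2.03 0.02 1.1  0.08]
tilt fix [ 0.18 -0.94  0.  ]
[0.0001, -0.0005, 0.003] az 0.06
```

Call:
send_rows(steps=[{"claw":1,"dp":[0,-0.0004,0.002],"angular":[0,0,0]},{"claw":1,"dp":[0,0,0.002],"angular":[0,0,0]},{"claw":1,"dp":[0,0,0.002],"angular":[0,0,0]}])

```text
clock: 14.52
ee_pos: [506.6, 172.5, 82.7]
tool_rot: [-0.005, 0.659, 0.752, 0.006]
force: [-7.6, -1.9, 16.3]
gripper_width: 9.0
```

```bash
python3 -c "
from h import *
plan([506,172.5,83],7.5,1)"
```

```text
t 14.53 TCP [506.6 172.5  82.7] ang 7.6 F [-7.6 -1.9 16.3] T [-0.63  1.36  0.03] w 9.0 j [0.22 0.01 2.03 0.02 1.09 0.08]
tilt fix [ 0.16 -0.91  0.  ]
[0.0001, -0.0006, -0.0003] az 0.09
```

Call:
send_rows(steps=[{"claw":1,"dp":[0,-0.0003,0.0003],"angular":[-0.1,0,6]},{"claw":1,"dp":[0,0,0.0003],"angular":[-0.1,0,7]},{"claw":1,"dp":[0,0,0.0003],"angular":[-0.1,0,8]},{"claw":1,"dp":[0,0,0.0003],"angular":[-0.1,0,8]}], squeeze=100)

```text
clock: 15.02
ee_pos: [507.6, 172.4, 82.9]
tool_rot: [-0.003, 0.83, 0.557, 0.009]
force: [-1.1, -1.9, 6.4]
gripper_width: 8.5
```

```bash
python3 -c "
from h import *
plan([506,172.5,83],-91,1)"
```

```text
t 15.03 TCP [507.6 172.4  82.9] ang -22.3 F [-1.1 -1.9  6.4] T [-0.37  0.4   0.11] w 8.5 j [0.22 0.01 2.04 0.01 1.08 0.6 ]
tilt fix [ 0.26 -1.02  0.  ]
[-0.0005, -0.0016, -0.0002] az 68.73
```

Call:
send_rows(steps=[{"claw":1,"dp":[0,-0.0006,0.0004],"angular":[-0.1,0,9]},{"claw":1,"dp":[-0.0003,-0.0002,0.0004],"angular":[-0.1,0,9]},{"claw":1,"dp":[-0.0003,0,0.0004],"angular":[-0.1,0,9]},{"claw":1,"dp":[0,0,0.0004],"angular":[-0.1,0,9]}])

```text
clock: 15.52
ee_pos: [508.2, 171.9, 82.9]
tool_rot: [-0.002, 0.964, 0.264, 0.011]
force: [-2.0, -2.7, 4.9]
gripper_width: 8.7
```

```bash
python3 -c "
from h import *
plan([506,172.5,83],-91,1)"
```

```text
t 15.53 TCP [508.2 171.9  82.9] ang -59.4 F [-2.  -2.7  4.9] T [-0.55  0.52  0.14] w 8.7 j [0.22 0.   2.04 0.   1.08 1.26]
tilt fix [ 0.14 -1.25  0.  ]
[-0.0016, -0.0016, -0.0002] az 31.63
```

Call:
send_rows(steps=[{"claw":1,"dp":[-0.0003,-0.0003,0.0005],"angular":[-0.1,0,9]},{"claw":1,"dp":[-0.0003,0,0.0005],"angular":[-0.1,0,9]},{"claw":1,"dp":[0,0,0.0005],"angular":[-0.1,0,8]},{"claw":1,"dp":[0,0,0.0005],"angular":[-0.1,0,4]}])

```text
clock: 16.02
ee_pos: [508.4, 171.4, 82.9]
tool_rot: [0.0, 1.0, -0.002, 0.011]
force: [-3.3, -1.3, 7.4]
gripper_width: 8.3
```

```bash
python3 -c "
from h import *
plan([506,172.5,83],-91,1)"
```

```text
t 16.02 TCP [508.4 171.4  82.9] ang -90.2 F [-3.3 -1.3  7.4] T [-0.29  0.69  0.43] w 8.3 j [ 0.23  0.    2.04 -0.01  1.08  1.81]
tilt fix [ 0.   -1.31  0.  ]
[-0.0024, -0.0011, -0.0002] az 0.75
```

Call:
send_rows(steps=[{"claw":1,"dp":[0,0,0.0005],"angular":[-0.1,0,3]},{"claw":1,"dp":[0,0,0.0005],"angular":[0,0,2]},{"claw":1,"dp":[0,0,0.0005],"angular":[0,0,1]}])

```text
clock: 16.4
ee_pos: [508.2, 171.3, 82.9]
tool_rot: [0.002, 0.999, -0.051, 0.011]
force: [-2.7, -1.5, 7.0]
gripper_width: 8.7
```

Run:
```python
from h import *
plan([508,171.4,83],-91,1)
a=[]
im=read_camera("wrist")[:,:,::-1];cv2.imwrite("pics/w6.png",im)
sc=read_camera("scene")[:,:,::-1]
o=np.hstack([cv2.resize(im[120:384,80:432],(440,330)),cv2.resize(sc[130:220,145:240],(348,330),interpolation=cv2.INTER_CUBIC)]);cv2.imwrite("pics/f.png",o)
s=get_state();print(s['clock'],s['torque'],s['force'])
```

```text
t 16.4 TCP [508.2 171.3  82.9] ang -95.9 F [-2.7 -1.5  7. ] T [-0.22  0.65  1.12] w 8.7 j [ 0.23  0.    2.04 -0.01  1.08  1.91]
tilt fix [ 0.13 -1.28  0.  ]
[-0.0002, -0.0, -0.0001] az -4.9
16.5 [-0.34468833  0.71708633  1.07969222] [-2.21767129 -1.41748938  7.33312081]
```

View pics/f.png

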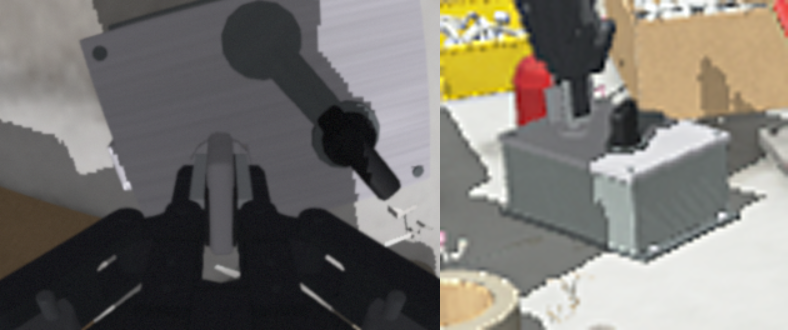

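The bow is still aligned between the pads with the collar down on the face. The cover remains swung away, and 1.1 N m shows the key is hard on its stop.

```bash
python3 -c "
from plant import *
print(ticket.hand_in());s=get_state();print(s['clock'],s['torque'],s['gripper_width'])"
```

```text
the job is handed in; nothing more can be done
None
the job is handed in; nothing more can be done
```

I turned the knob until the cover swung off the keyhole, and took the bar-bowed key from the rack. I eased it past both pins, turned it clockwise to its stop, and handed in at about 16.5 s of arm time still gripping it at 100 N.

- **Cover:** the knob turned about 62° and stopped hard at 1.2 N m. The wrist picture then showed the keyhole free.
- **Insertion:** the key caught on the slot's edge at about 11–13 N on the first tries. After I shifted it about 1 mm it went in. The collar then sat on the face: the tool was at 82.7 mm against the 83.3 mm I expected, with 16 N of push.
- **Quarter turn:** the tool turned about 103°, past the roughly 98° needed. Torque rose from 0.14 N m to about 1.1 N m, which fits the key being on its stop. In the last pictures the bow was still square between the pads and the cover was still off.
- **Not checked:** I did not see the bolt withdraw, as I had no clear view of it, so that rests on the turn angle and torque. The gripper reads about 9 mm on the 10 mm bow, and its reading was also low on the knob.
- **Slightly off:** the tool is tilted about 1.3°. I put in about 1° on purpose to straighten the key, which seemed to lean in the grip.

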